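# Uncover the bearing port and thread the spindle shaft

### The arm

A 6-joint arm with a two-finger parallel gripper is mounted at the origin on the work surface. World frame = base frame: x ahead of the robot, y to its left, z up, the work surface at z = 0. Lengths are in mm, angles in rad, forces in N, time in s.
With the tool pointing down it reaches from about 325 to 750 mm from the base axis. Payload 7.6 kg.
Tool frame: the origin (TCP) lies where the fingers leave the gripper's body, on its centre line; the fingertips stand 73 mm ahead of it and the grasp point (between the pads) lies 54 mm ahead of it; z points along the fingers, x is the direction in which the jaws open and shut, and the axes are right-handed (so a half turn about z gives the same grasp; the last joint's range is limited). The gripper opens to 85 mm and grips with 20 to 120 N. Pads are 22 mm wide; open, the fingers measure 114 mm over their backs; the gripper's body (76 mm by 85 mm) begins 54 mm behind the grasp point. The pads swing forward as they close: fully open they stand 13 mm farther back than shut.
Start: joints at [1.247, 0.052, 1.401, -0, 1.689, -0.07], TCP at [131.799, 508.2, 303.923] pointing down, gripper open.
Joint ranges: [-2.9, 2.9], [-0.91, 2.17], [0.12, 2.37], [-1.06, 4.2], [0.26, 2.73], [-2.93, 2.93]. Speed limits (rad/s): [2.57, 2.57, 3.01, 3.14, 3.14, 3.14].

### API

Orientations are given as a unit quaternion [x, y, z, w].
In Python, from cell import arm gives the robot as it stands.
- The arm moves only by the shell command python3 -m handwheel 'ROWS' [OPENING] [FORCE]. ROWS is JSON, a list that holds one entry, the list of rows, each a list of 6 numbers: the shift along the tool's x, y, z in m, then the turn, a rotation vector about the tool's x, y, z in degrees. A call has 1 to 20 rows; each row shifts and turns the commanded pose from where the row before left it, along the tool's axes as they then stand; what a row does not reach is not made up. A row lasts 1/8 s, in which the tool goes at most 62.5 mm and 10.7 degrees, less where a joint would pass 70% of its speed; a pose out of reach is approached as far as the arm can. A call with a gripper value outside its range is refused whole. OPENING is the finger opening in m, from 0 to 0.0854, set as the call begins (- or left out, the last holds). The fingers move at their own pace and stop on an object; FORCE is the grip in N (left out, the last holds). Time passes only in rows, so rows that do not move let the fingers close. It gives the time, the measured TCP pose, the force and the opening at its end, in the units of the state.
- arm.get_obs(): the state, without advancing time (a new reading comes with each control period).
- arm.snapshot(name): name is "scene" or "top"; returns a dict with "img" (400x640x3 uint8, red, green, blue), "K" (3x3 intrinsics, pixels), "R" (3x3) and "t" (3): a world point X has camera coordinates R X + t. Camera axes: x right, y down, z forward; pixel columns grow to the right and rows downward; lengths in mm; the calibration is good to about 2 mm. A picture is of the moment at which its call begins. There is no depth.
- arm.finish_job(): hands the job in, once; it reports no verdict.
The state is a dict: "clock": time; "joint_positions": joint angles; "joint_velocities": joint speeds; "tau": joint torques, N m; "ee_pos": TCP position; "tool_rot": TCP orientation; "contact_force": force on the tool from outside, world axes, zero at the start; "torque": the same for the moment, N m; "opening": finger opening in mm.
Only numpy, scipy, OpenCV 4.12 (cv2) and the standard library are available. Lean on these libraries where they do the work, as an engineer would, in place of code of your own. Each camera call takes 0.05 s, during which the arm holds its last target. There are 200 camera calls.

### The job

Swing the dust cover fully aside on its pin so that the port of the green spindle stand is clear, and leave it open. Then draw the steel shaft out of its hooded wooden holder and thread it, tip first, through all three bearing blocks until its brass collar rests against the first block; its tail is out of reach under the hood, so let go of the shaft once it is out (resting in the blocks, or lying on the bench) and take it again by the tail to push it home. Leave the jar, the sharpening stone and the white tray where they are.

Things in the scene. Friction and masses are not known exactly. Their poses are not given: they have to be found in the camera images.
- port (a point): Centre of the 15 mm bore's mouth in the front face of the first green bearing block, 85 mm above the bench. y: the bore axis, into the stand (the shaft goes in along +y); x: across; z: up. The same bore runs straight through three blocks, 50 mm wide, 16 mm thick, beginning at y = 0, 52 and 104 mm, tops 16 mm above the axis. Bore mouths have 1.5 mm chamfers.
- stand: The spindle stand, fixed to the bench: dark base plate 12 mm thick, 110 mm wide, carrying the three blocks. Origin on the bench below the port, axes as the port's. The plate reaches from y = -5 to 130 mm. Nothing else but the cover stands in front of the first block (y below 0).
- cover_pin (a point): Where the axis of the cover's pin crosses the first block's front face: 34 mm straight below the port. Axes as the port's; the pin runs along y.
- cover_knob (a point): Centre of the dust cover's red knob: a round peg 10 mm in diameter, parallel to the bore, from 6 to 42 mm in front of the first block's face, its axis 56 mm from the pin's. The aluminium cover is 4 mm thick, 2 to 6 mm in front of the face, with a 36 mm disc centred 34 mm from the pin.
- cover (a joint): Turn of the dust cover on its pin, rad. 0: upright, disc over the port, knob straight above the pin. It grows as the cover leans to the stand's +x side (away from the robot); at 1.57 the knob is level with the pin; stop at 1.75. Stiff (0.05 N m): it stays where it is left. Starts at 0 to 0.3, covering the port.
- shaft_center (a point): Middle of the steel shaft (223 mm long, about 260 g); y runs along it to the tip, x and z may be turned any way about it. Shank 12 mm in diameter, from 48.5 mm behind this point to the tip 111.5 mm ahead, the last 10 mm tapering to 5 mm. Behind the shank come the collar and the tail. Centre of mass 16 mm behind this point.
- shaft_tip (a point): End of the shaft's tapered tip, on its axis.
- shaft_collar (a point): Centre of the front face of the shaft's brass collar (24 mm in diameter, 8 mm thick), on the axis, 160 mm behind the tip. This face comes to rest on the first block's face.
- shaft_tail (a point): Middle of the shaft's dark tail (16 mm in diameter, 55 mm long), on the axis, 35.5 mm behind the collar's front face. y runs to the tip.
- holder_mouth (a point): Centre of the open front of the wooden holder's hood (fixed), 60 mm above the bench, at the height of the level shaft's axis. y points out of the hood, along the shaft to its tip. The hood hides tail and collar; it reaches 86 mm back, 72 mm wide (60 inside), roof 92 to 98 mm above the bench, closed at the back. Base 12 mm thick, 72 mm wide.
- holder_rest (a point): Middle of the notched rest under the shank near its tip, 134 mm in front of the mouth, 8 mm thick, 40 mm wide; shank axis 60 mm above the bench, lips as high as it. A like rest in the hood holds the tail. To come free the shaft is raised a few mm and drawn forward about 80 mm (gripped close to the hood, so that the fingers stop short of this rest) before it is lifted.
- jar_center (a point): Clear jar with a green lid, 54 mm in diameter, 65 mm high, loose; centre half-way up. To be left alone.
- stone_center (a point): Brick-red sharpening stone with a green band, 50 x 90 x 40 mm, loose; centre half-way up. To be left alone.
- oilbox_center (a point): Small open white tray, 75 x 100 x 30 mm, loose; centre half-way up. To be left alone.
Not all that is in view belongs to the job. What is meant by the part that bears shaft_center is not red, and is the larger of those in its own colour.

How it is judged:
By the outcome, as a careful person would: the job done as asked, in the order asked, and still so for the second after the job is handed in, with the robot touching nothing.
It also fails if it takes over 67 s, if anything falls off the work surface, if the arm or the gripper's body presses on something with over 40 N, if the wrist force passes 120 N, or if a joint passes its speed limit or range.

## Working session

There is one attempt and no reset: what is moved stays moved. The work goes in short steps, Python scripts to look and compute and a shell command to move; the robot and the scene stay as the last step left them, time stands still between calls to the robot, and variables do not carry over. Pictures are saved under pics/ and viewed, about 8 in all and at most 12, crops included, and the job is handed in when it is done.

```bash
mkdir -p pics; ls; python3 - <<'E'
from cell import arm
import cv2,numpy as np
for n in("scene","top"):
    s=arm.snapshot(n); cv2.imwrite(f"pics/{n}0.png",s["img"][:,:,::-1]); print(n,s["K"].tolist(),s["R"].tolist(),s["t"].tolist())
print(arm.get_obs())
E
```

```text
pics
scene [[399.4105376980667, 0.0, 321.0105644478118], [0.0, 399.4105376980667, 200.61013182872273], [0.0, 0.0, 1.0]] [[0.43270596739915584, 0.9015143562237637, 0.0061164777129498115], [0.620124766231923, -0.29270726294003113, -0.727851449492242], [-0.6543781934653409, 0.31873864488732423, -0.6857075587832095]] [-133.40719556260538, -290.82619134011026, 1632.5984623700836]
top [[361.7376945398582, 0.0, 313.4947916655172], [0.0, 361.7376945398582, 194.3789736331318], [0.0, 0.0, 1.0]] [[-0.026564735458443577, -0.9995766586577169, -0.01186668853122822], [-0.9864440671578841, 0.028134999535943932, -0.16166794416372368], [0.16193337271555655, 0.007411158329620824, -0.986773863422202]] [-78.22048930475532, 522.3813129088571, 1093.9856001869596]
{'clock': 0.1, 'joint_positions': array([ 1.24667030e+00,  5.27908613e-02,  1.40160205e+00, -3.24256397e-05,
        1.68858374e+00, -7.02848384e-02]), 'joint_velocities': array([-0.00092927, -0.0009804 , -0.00271568,  0.00015338,  0.0001163 ,
       -0.00010534]), 'tau': array([ 9.29508751e-04, -3.82587826e+01, -3.60984743e+01, -1.11974116e-04,
        4.83402953e-03, -7.90610756e-06]), 'ee_pos': array([131.76654897, 508.03339392, 303.15830638]), 'tool_rot': array([ 7.90925714e-01,  6.11911788e-01, -5.66767277e-04,  3.97354926e-04]), 'contact_force': array([ 0.35492749, -0.24329998,  0.11906719]), 'torque': array([ 0.02364725, -0.05826088, -0.04939356]), 'opening': 85.11422189184006}
```

View pics/scene0.png

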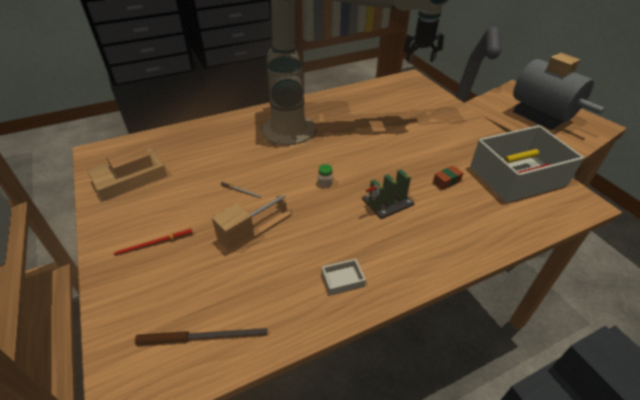

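View pics/top0.png

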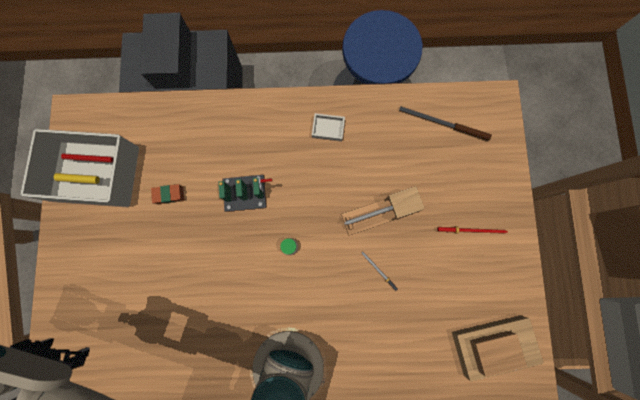

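The shaft candidates in the top view are the steel shaft in the holder (375,213), the thin rod (378,270), the red rod (470,230) and the long file (445,122). The one in the hooded holder is not red and has the collar and hood described, so it fits. I'll confirm with enlarged crops, which also serve for measuring.

```bash
cat > h.py <<'E'
import cv2,numpy as np
from cell import arm
from scipy.spatial.transform import Rotation as Ro
def ray(s,u,v):
    K,R,t=[np.array(s[k]) for k in("K","R","t")]
    return -R.T@t, R.T@np.linalg.solve(K,[u,v,1.])
def onz(s,u,v,z):
    c,d=ray(s,u,v); return c+d*(z-c[2])/d[2]
def proj(s,X):
    q=np.array(s["K"])@(np.array(s["R"])@np.array(X,float)+s["t"]); return q[:2]/q[2]
def tri(s1,p1,s2,p2):
    A=[];b=[]
    for s,p in((s1,p1),(s2,p2)):
        c,d=ray(s,*p); d=d/np.linalg.norm(d); P=np.eye(3)-np.outer(d,d); A.append(P); b.append(P@c)
    A=np.vstack(A);b=np.hstack(b); X=np.linalg.lstsq(A,b,rcond=None)[0]
    return X, np.linalg.norm(A@X-b)
def crop(s,x,y,w,h,k):
    im=cv2.resize(s["img"][y:y+h,x:x+w,::-1],None,fx=k,fy=k,interpolation=cv2.INTER_CUBIC)
    for i in range(0,w,10):
        cv2.line(im,(i*k,0),(i*k,5),(255,255,255),1)
        if i%20==0: cv2.putText(im,str(x+i),(i*k,16),0,.38,(255,255,255),1)
    for i in range(0,h,10):
        cv2.line(im,(0,i*k),(5,i*k),(255,255,255),1)
        if i%20==0: cv2.putText(im,str(y+i),(6,i*k+4),0,.38,(255,255,255),1)
    return im
E
python3 - <<'E'
from h import *
a=arm.snapshot("top");b=arm.snapshot("scene")
T=np.hstack([crop(a,330,180,100,60,4),crop(a,210,165,80,60,5)[:240*5//5+60,:400][:300]]) if 0 else None
def pad(i,w,h): return cv2.copyMakeBorder(i[:h,:w],0,max(0,h-i.shape[0]),0,max(0,w-i.shape[1]),cv2.BORDER_CONSTANT)
m=np.vstack([np.hstack([pad(crop(a,335,180,100,60,4),400,300),pad(crop(a,212,165,80,60,5),400,300)]),
 np.hstack([pad(crop(b,205,185,100,70,4),400,300),pad(crop(b,355,160,80,60,5),400,300)])])
cv2.imwrite("pics/c1.png",m)
E
```

```text
(no output)
```

View pics/c1.png

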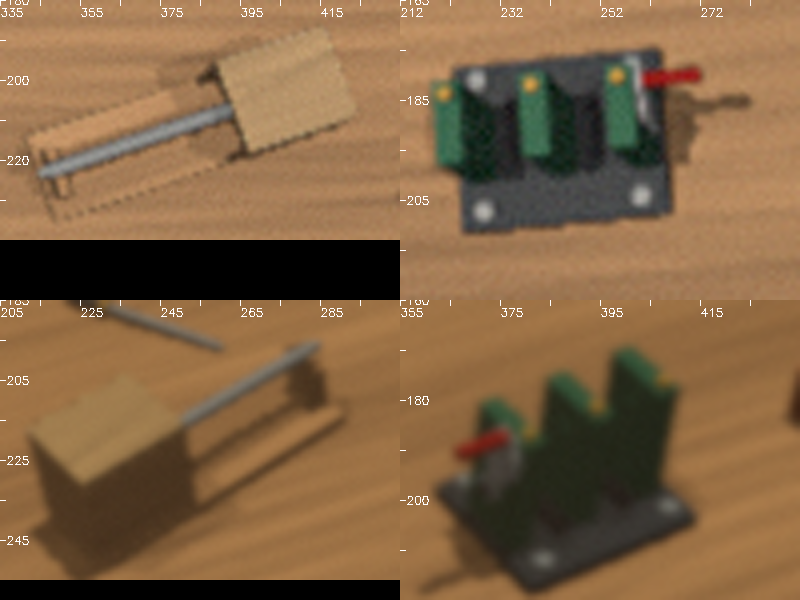

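Top view: the shaft lies in the holder from (392,208) to its tip at (345,224). The stand has three green tops at about (222,190), (238,188) and (255,186), and the red knob runs (259,181)–(270,179). Next I measure these.

```bash
python3 - <<'E'
from h import *
a=arm.snapshot("top");b=arm.snapshot("scene")
print("cams",ray(a,0,0)[0].round(),ray(b,0,0)[0].round())
def hsv(s): return cv2.cvtColor(s["img"],cv2.COLOR_RGB2HSV).astype(int)
def sub(m,x0,y0,x1,y1):
    o=np.zeros(m.shape,np.uint8);o[y0:y1,x0:x1]=m[y0:y1,x0:x1];return o
def rects(s,m,z,amin):
    n,l,st,c=cv2.connectedComponentsWithStats(m,connectivity=4)
    for i in range(1,n):
        if st[i,4]<amin: continue
        v,u=np.nonzero(l==i)
        # pixel corners outline
        P=np.array([onz(s,x+dx,y+dy,z)[:2] for x,y in zip(u,v) for dx in(-.4,.4) for dy in(-.4,.4)],np.float32)
        r=cv2.minAreaRect(P); print(st[i,4],c[i].round(1),"ctr",np.round(r[0],1),"size",np.round(r[1],1),"ang",round(r[2],1),"mean",P.mean(0).round(1))
H=hsv(a)
g=((H[...,0]>45)&(H[...,0]<90)&(H[...,1]>60)&(H[...,2]>75))|((H[...,0]>12)&(H[...,0]<28)&(H[...,1]>150)&(H[...,2]>110))
print("green tops");rects(a,sub(g,212,172,262,205),101,20)
red=((H[...,0]<6)|(H[...,0]>174))&(H[...,1]>150)
print("knob top z~");m=sub(red,256,170,285,195);rects(a,m,135,5)
v,u=np.nonzero(m);print("knob px",u.min(),u.max(),[v[u==k].mean() for k in range(u.min(),u.max()+1)])
HB=hsv(b);redb=((HB[...,0]<6)|(HB[...,0]>174))&(HB[...,1]>150)
m=sub(redb,360,180,385,200);v,u=np.nonzero(m);print("knob scene",u.min(),u.max(),[v[u==k].mean() for k in range(u.min(),u.max()+1)])
# plate dark
d=(H[...,2]<85)&(H[...,1]<90)
# shaft: low saturation
sh=(H[...,1]<75)&(H[...,2]>90)
m=sub(sh,338,195,396,230);v,u=np.nonzero(m)
print("shaft px",u.min(),u.max());P=np.array([onz(a,x,y,62)[:2] for x,y in zip(u,v)])
c=P.mean(0);w=np.linalg.svd(P-c)[2][0];w=w*np.sign(w[1]);t=(P-c)@w;print("shaft line",c,w,"yaw",np.degrees(np.arctan2(w[1],w[0])),"ends",c+w*t.min(),c+w*t.max(),"perp sd",np.std((P-c)@[-w[1],w[0]]))
# hood roof z=98 (sat/bright)
for n,p,z in[("roof FL",(389.3,196),98),("roof FR",(396.5,218.5),98),("roof BL",(415.5,187),98),("roof BR",(424,209),98),("base tipR",(349,235),12),("base tipL",(342,213),12)]:
    print(n,onz(a,*p,z).round(1))
for n,p,z in[("plate BR",(267,187+20.5),12),("plate TR",(264,175),12),("plate BL",(224.5,211.5),12),("plate TL",(223,178.5),12)]: print(n,onz(a,*p,z).round(1))
E
```

```text
cams [ 336. -101. 1163.] [1306. -485.  909.]
green tops
75 [255.6 187. ] ctr [540.8  79.8] size [51.1 17.4] ang 0.0 mean [537.7  79.6]
74 [238.6 188.6] ctr [539.1 130.8] size [51.5 17.4] ang 0.5 mean [534.3 130.5]
62 [221.2 190.8] ctr [529.8 181.6] size [42.  17.3] ang 0.9 mean [529.1 182.4]
knob top z~
29 [265.3 179.9] ctr [549.5  43.5] size [31.5 11.3] ang 88.3 mean [551.4  45.4]
knob px 261 271 [np.float64(180.0), np.float64(180.5), np.float64(180.0), np.float64(180.0), np.float64(180.0), np.float64(180.0), np.float64(179.5), np.float64(179.5), np.float64(179.5), np.float64(179.5), np.float64(179.5)]
knob scene 368 375 [np.float64(189.5), np.float64(189.5), np.float64(189.5), np.float64(188.0), np.float64(188.0), np.float64(188.0), np.float64(187.0), np.float64(187.0)]
shaft px 344 392
shaft line [ 448.65461598 -258.52770762] [-0.29784562  0.95461405] yaw 107.32825186188194 ends [ 471.76720912 -332.60503081] [ 425.20398498 -183.36695173] perp sd 3.7067786991425784
roof FL [ 499.5 -318.2   98. ]
roof FR [ 432.  -335.3   98. ]
roof BL [ 524.5 -397.8   98. ]
roof BR [ 457.8 -418.1   98. ]
base tipR [ 391.6 -201.1   12. ]
base tipL [ 462.1 -181.8   12. ]
plate BR [486.5  58.   12. ]
plate TR [593.5  67.2  12. ]
plate BL [477.4 194.6  12. ]
plate TL [585.8 201.   12. ]
```

```bash
cat >> h.py <<'E'
YAW=np.radians(3.7); P0=np.array([538.8,71.7,85.])   # port estimate
ex=np.array([np.cos(YAW),np.sin(YAW),0]);ey=np.array([-np.sin(YAW),np.cos(YAW),0]);ez=np.array([0,0,1.])
def S(x,y,z): return P0+ex*x+ey*y+ez*z      # port-frame -> world
def toS(X): d=np.array(X)-P0; return np.array([d@ex,d@ey,d[2]])
def go(tgt,yaw=None,ahead=54,o=None):
    """shift (mm, tool axes AFTER the turn) taking the point `ahead` of TCP to tgt, and turn about tool xyz (deg)"""
    o=o or arm.get_obs(); R=Ro.from_quat(o["tool_rot"])
    if yaw is None: Rt=R
    else:
        c,s=np.cos(np.radians(yaw)),np.sin(np.radians(yaw)); Rt=Ro.from_matrix(np.array([[c,s,0],[s,-c,0],[0,0,-1.]]))
    turn=(R.inv()*Rt).as_rotvec(degrees=True)
    d=np.array(tgt)-Rt.as_matrix()[:,2]*ahead-o["ee_pos"]
    print("clk",round(o["clock"],2),"turn",turn.round(1),"world d",d.round(1),"tool shift",Rt.inv().apply(d).round(1),"F",o["contact_force"].round(1),"open",round(o["opening"],1))
E
python3 - <<'E'
from h import *
a=arm.snapshot("top");b=arm.snapshot("scene")
for z in(100,106,110):
    print(z,toS(onz(a,265.3,179.9,z)).round(1),"tip",toS(onz(a,271.5,179.4,z)).round(1),"near",toS(onz(a,260.5,180.3,z)).round(1))
X,e=tri(a,(271.3,179.5),b,(367.7,189.6));print("tip tri",toS(X).round(1),e)
X,e=tri(a,(260.5,180.2),b,(375.8,187));print("near tri",toS(X).round(1),e)
go(S(-27,-25,60),3.7,73)
for n,X in(("port top edge",S(0,0,16)),):print(n,proj(a,X),proj(b,X))
# scene block1 top front corners check: predicted pixels
for x in(-25,25):
    for y in (0,16,52,104): print(x,y,"top",proj(a,S(x,y,16)).round(1),"scene",proj(b,S(x,y,16)).round(1))
E
```

```text
100 [ 18.5 -22.5  15. ] tip [ 18.3 -41.1  15. ] near [18.6 -8.  15. ]
106 [ 17.2 -23.2  21. ] tip [ 16.9 -41.8  21. ] near [17.3 -8.9 21. ]
110 [ 16.3 -23.7  25. ] tip [ 16.1 -42.2  25. ] near [16.4 -9.4 25. ]
tip tri [ 17.2 -39.7  23.1] 2.667132733859669
near tri [17.8 -8.5 21. ] 0.6174617566451025
clk 0.4 turn [ 0.   0.  71.8] world d [ 381.7 -463.2  -85.8] tool shift [351.  486.8  85.8] F [0.1 0.1 0.5] open 85.2
port top edge [258.20238932 186.5478828 ] [374.43007407 184.03200887]
-25 0 top [258.8 194.8] scene [369.8 179.4]
-25 16 top [253.4 195.3] scene [374.1 177.9]
-25 52 top [241.4 196.4] scene [383.4 174.3]
-25 104 top [224. 198.] scene [396.6 169.3]
25 0 top [257.7 178.4] scene [379.1 188.7]
25 16 top [252.3 178.9] scene [383.4 187.1]
25 52 top [240.4 180. ] scene [392.9 183.3]
25 104 top [223.1 181.6] scene [406.3 178.1]
```

```bash
python3 -m handwheel '[[[0,0,0,0,0,10.26],[0,0,0,0,0,10.26],[0,0,0,0,0,10.26],[0,0,0,0,0,10.26],[0,0,0,0,0,10.26],[0,0,0,0,0,10.26],[0,0,0,0,0,10.26],[0.035,0.0487,0,0,0,0],[0.035,0.0487,0,0,0,0],[0.035,0.0487,0,0,0,0],[0.035,0.0487,0,0,0,0],[0.035,0.0487,0,0,0,0],[0.035,0.0487,0,0,0,0],[0.035,0.0487,0,0,0,0],[0.035,0.0487,0,0,0,0],[0.035,0.0487,0,0,0,0],[0.036,0.0487,0,0,0,0]]]' 0 40; python3 - <<'E'
from h import *
go(S(-27,-25,7),3.7,73)
E
```

```text
clock: 2.52
ee_pos: [514.0, 42.6, 304.1]
tool_rot: [0.999, 0.032, 0.0, -0.0]
contact_force: [1.1, 1.5, 0.2]
opening: 0.0
clk 2.52 turn [-0.  -0.  -0.1] world d [  -0.5    2.4 -139.1] tool shift [ -0.4  -2.4 139.1] F [1.1 1.5 0.2] open 0.0
```

```bash
python3 -m handwheel '[[[0,-0.001,0.05,0,0,0],[0,-0.001,0.05,0,0,0],[0,0,0.039,0,0,0],[0.012,0,0,0,0,0],[0.010,0,0,0,0,0],[0.010,0,0.003,0,0,0],[0.008,0,0.004,0,0,0],[0.008,0,0.004,0,0,0],[0.007,0,0.004,0,0,0],[0,0,0,0,0,0]]]'; python3 - <<'E'
from h import *
go(S(30,-25,-8),3.7,73)
a=arm.snapshot("top");b=arm.snapshot("scene")
cv2.imwrite("pics/c2.png",np.hstack([crop(a,222,155,80,80,5),crop(b,345,140,80,80,5)]))
E
```

```text
clock: 3.78
ee_pos: [567.9, 50.0, 149.1]
tool_rot: [0.999, 0.032, -0.0, -0.0]
contact_force: [0.3, -0.4, -0.0]
opening: -0.1
clk 3.77 turn [-0.   0.1 -0.1] world d [ 2.5 -1.3  0.9] tool shift [ 2.4  1.4 -0.9] F [ 0.3 -0.4 -0. ] open -0.1
```

View pics/c2.png

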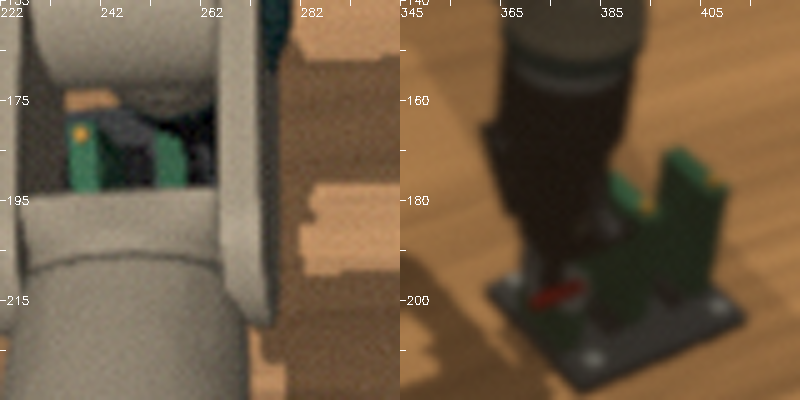

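The cover has turned: in the scene view the knob is now at (375,198), low on the +x side. Next I press it down from above to the stop.

```bash
python3 -m handwheel '[[[0,0,-0.026,0,0,0],[0.022,0,0,0,0,0],[0,0,0,0,0,0],[0,0,0.02,0,0,0],[0,0,0.012,0,0,0],[0,0,0.010,0,0,0],[0,0,0.008,0,0,0],[0,0,0.004,0,0,0],[0,0,0.002,0,0,0],[0,0,0,0,0,0]]]'; python3 - <<'E'
from h import *
print(toS(arm.get_obs()["ee_pos"]-[0,0,73]))
E
```

```text
clock: 5.12
ee_pos: [589.3, 51.4, 119.5]
tool_rot: [0.999, 0.032, -0.001, -0.0]
contact_force: [-2.8, -1.1, -1.3]
opening: -0.0
[ 49.10696894 -23.55618891 -38.50600493]
```

```bash
python3 -m handwheel '[[[0,0,0.002,0,0,0],[0,0,0.0015,0,0,0],[0,0,0,0,0,0]]]'; python3 - <<'E'
from h import *
print(toS(arm.get_obs()["ee_pos"]-[0,0,73]))
m=np.array([468.5,-326.,60]);y=np.array([-.2978,.9546,0]);
go(m+y*20+[0,0,100],17.3,54)
E
```

```text
clock: 5.5
ee_pos: [589.1, 51.4, 116.0]
tool_rot: [0.999, 0.032, -0.001, -0.0]
contact_force: [-4.6, 0.2, 0.5]
opening: 0.2
[ 48.92739161 -23.54437322 -42.03047016]
clk 5.5 turn [ -0.    0.1 -13.7] world d [-126.6 -358.3   98. ] tool shift [-227.4  304.4  -98. ] F [-4.6  0.2  0.5] open 0.2
```

```bash
python3 -m handwheel '[[[0,0,-0.05,0,0,0],[0,0,-0.05,0,0,0],[0,0,0,0,0,-6.85],[-0.03,0.04,0,0,0,-6.85],[-0.039,0.053,0,0,0,0],[-0.039,0.053,0,0,0,0],[-0.039,0.053,0,0,0,0],[-0.039,0.053,0,0,0,0],[-0.039,0.053,0,0,0,0],[0,0,0,0,0,0]]]' 0.06; python3 - <<'E'
from h import *
m=np.array([468.5,-326.,60]);y=np.array([-.2978,.9546,0]);
go(m+y*20+[0,0,100],17.3,54)
a=arm.snapshot("top");b=arm.snapshot("scene")
cv2.imwrite("pics/c3.png",np.vstack([np.hstack([crop(a,222,165,80,60,5),crop(b,355,160,80,60,5)]),np.hstack([crop(a,335,170,100,75,4),crop(b,205,185,100,75,4)])]))
E
```

```text
clock: 6.75
ee_pos: [464.3, -292.8, 216.8]
tool_rot: [0.989, 0.148, 0.001, 0.001]
contact_force: [0.3, 0.1, -0.6]
opening: 60.1
clk 6.75 turn [ 0.1 -0.  -0.3] world d [ -1.8 -14.1  -2.8] tool shift [-5.9 12.9  2.8] F [ 0.3  0.1 -0.6] open 60.1
```

View pics/c3.png

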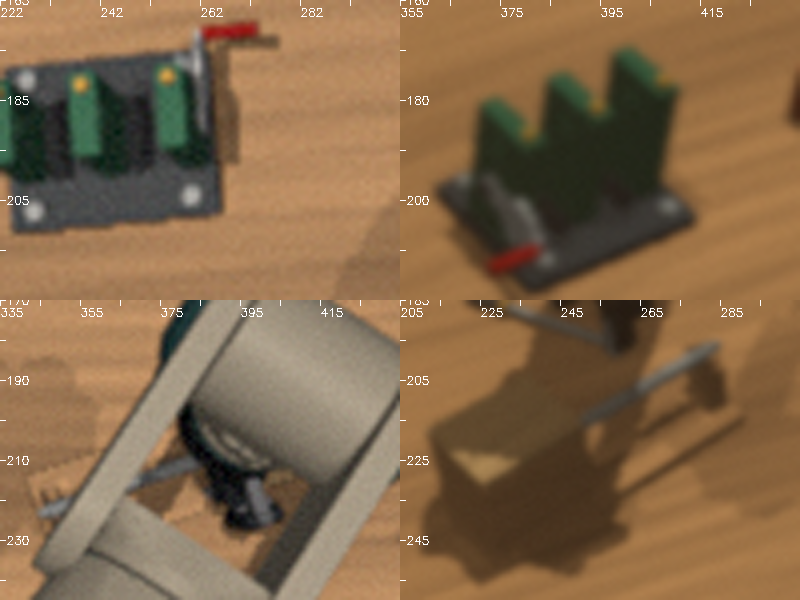

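The cover is swung aside, with the knob at top (261–271,171) and its tip at scene (371.5,213.5). I'll check the angle by triangulation and get the shaft grasp shift.

```bash
python3 - <<'E'
from h import *
a=arm.snapshot("top");b=arm.snapshot("scene")
X,e=tri(a,(271.2,170.8),b,(372,213.4));k=toS(X);print(k.round(1),e,"theta",np.arctan2(k[0],k[2]+34))
k=toS(onz(a,266.5,171.3,43));print("z43",k)
m=np.array([468.5,-326.,60]);y=np.array([-.2978,.9546,0]);
go(m+y*20+[0,0,0],17.3,54)
# shaft line and mouth in scene, z=62
print(onz(b,250,213.5,62),onz(b,284,196.5,62), "tip top",onz(a,343.5,222.7,62))
E
```

```text
[ 57.3 -38.4 -42.8] 4.208070603614292 theta 1.723645976687567
z43 [ 58.35156967 -20.85983296 -42.        ]
clk 6.95 turn [ 0.  -0.   0.1] world d [  -3.7  -18.8 -102.6] tool shift [ -9.2  16.8 102.6] F [-0.   0.   0.2] open 60.0
[ 458.58343671 -307.61412313   62.        ] [ 432.26024655 -188.11539163   62.        ] tip top [ 426.86694643 -181.66328101   62.        ]
```

```bash
python3 -m handwheel '[[[-0.0097,0.017,0,0,0,0],[0,0,0.035,0,0,0],[0,0,0.035,0,0,0],[0,0,0.0325,0,0,0],[0,0,0,0,0,0]]]' 0.06; python3 -m handwheel '[[[0,0,0,0,0,0],[0,0,0,0,0,0],[0,0,0,0,0,0],[0,0,0,0,0,0]]]' 0 20;  python3 - <<'E'
from h import *
go([462,-307,60],17.3,54)
E
```

```text
clock: 7.58
ee_pos: [460.5, -307.4, 111.3]
tool_rot: [0.989, 0.151, -0.002, -0.002]
contact_force: [0.2, -0.1, 0.3]
opening: 59.9
clock: 8.07
ee_pos: [462.2, -308.5, 115.4]
tool_rot: [0.989, 0.151, 0.001, 0.001]
contact_force: [0.6, -0.3, 5.9]
opening: 11.3
clk 8.07 turn [ 0.1 -0.1  0. ] world d [-0.2  1.5 -1.4] tool shift [ 0.3 -1.4  1.4] F [ 0.6 -0.3  5.9] open 11.3
```

```bash
python3 -m handwheel '[[[0,0,0,0,0,0],[0,0,0,0,0,0],[0,0,-0.003,0,0,0],[0,0,-0.003,0,0,0],[0,0,-0.003,0,0,0],[0,0,0,0,0,0]]]' 0 90;  python3 - <<'E'
from h import *
go([462,-307,60],17.3,54); print(arm.get_obs()["torque"])
E
```

```text
clock: 8.82
ee_pos: [461.5, -308.0, 122.9]
tool_rot: [0.989, 0.151, 0.0, -0.0]
contact_force: [0.2, 0.6, -3.4]
opening: 8.7
clk 8.82 turn [-0. -0.  0.] world d [ 0.5  1.  -8.9] tool shift [ 0.8 -0.8  8.9] F [ 0.2  0.6 -3.4] open 8.7
[-0.03530368  0.01473299  0.00067284]
```

```bash
python3 -m handwheel '[[[0,-0.01,0,0,0,0],[0,-0.016,0,0,0,0],[0,-0.018,0,0,0,0],[0,-0.018,0,0,0,0],[0,-0.014,0,0,0,0],[0,-0.006,0,0,0,0],[0,0,0,0,0,0]]]';  python3 - <<'E'
from h import *
go([462,-307,60],17.3,54); print(arm.get_obs()["torque"])
a=arm.snapshot("top");b=arm.snapshot("scene")
cv2.imwrite("pics/c4.png",np.hstack([crop(a,320,170,100,100,4),crop(b,205,160,100,100,4)]))
E
```

```text
clock: 9.7
ee_pos: [437.1, -229.6, 123.0]
tool_rot: [0.989, 0.151, 0.0, 0.0]
contact_force: [0.3, -0.8, -2.3]
opening: 8.9
clk 9.7 turn [ 0.  -0.   0.1] world d [ 24.9 -77.4  -9. ] tool shift [ 0.7 81.3  9. ] F [ 0.3 -0.8 -2.3] open 8.9
[-0.0060414   0.04361633 -0.02232272]
```

View pics/c4.png

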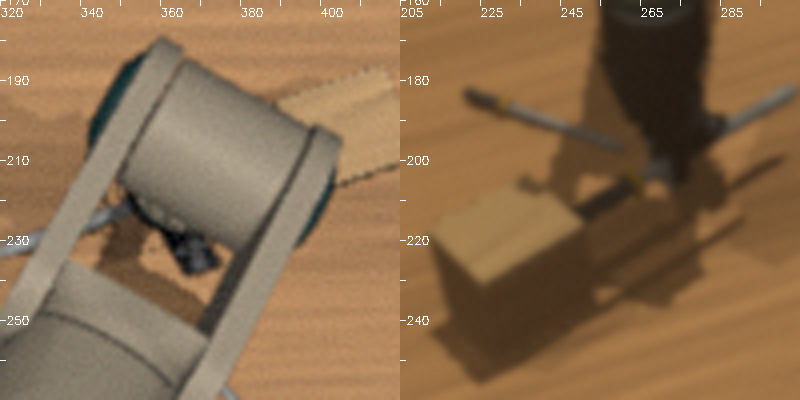

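The shaft is out: in the scene view the tail runs (248,214)–(261,206) just outside the hood, the brass collar is at (262,206), and the shank reaches (305,182). I'll draw 8 mm more for margin, lift, turn and carry it over to the port.

```bash
python3 -m handwheel '[[[0,-0.005,0,0,0,0],[0,-0.003,0,0,0,0],[0,0,-0.02,0,0,0],[0,0,-0.025,0,0,0],[0,0,-0.02,0,0,0],[0,0,0,0,0,6.8],[0,0,0,0,0,6.8],[0,0,0,0,0,0]]]';  python3 - <<'E'
from h import *
go(S(0,-165,0),3.7,54); print(arm.get_obs()["torque"])
E
```

```text
clock: 10.8
ee_pos: [434.6, -222.0, 187.8]
tool_rot: [0.999, 0.033, -0.0, -0.0]
contact_force: [0.2, 0.1, -3.3]
opening: 8.5
clk 10.8 turn [-0.   0.   0.1] world d [114.8 129.1 -48.8] tool shift [ 122.9 -121.4   48.8] F [ 0.2  0.1 -3.3] open 8.5
[-0.02460469  0.0015594  -0.02719191]
```

```bash
python3 -m handwheel '[[[0.03,-0.03,0,0,0,0],[0.031,-0.03,0,0,0,0],[0.031,-0.03,0.01,0,0,0],[0.031,-0.0315,0.018,0,0,0],[0,0,0.018,0,0,0],[0,0,0,0,0,0],[0,0,0,0,0,0]]]';  python3 - <<'E'
from h import *
go(S(0,-165,0),3.7,54)
a=arm.snapshot("top");b=arm.snapshot("scene")
cv2.imwrite("pics/c5.png",np.hstack([crop(a,215,150,100,70,4),crop(b,315,145,100,70,4)]))
for y in(-165,-33,0):print(y,proj(a,S(0,y,0)).round(1),proj(b,S(0,y,0)).round(1))
E
```

```text
clock: 11.68
ee_pos: [549.4, -93.7, 142.6]
tool_rot: [0.999, 0.032, 0.0, 0.0]
contact_force: [0.4, -0.2, -1.9]
opening: 8.7
clk 11.68 turn [ 0. -0.  0.] world d [ 0.1  0.7 -3.6] tool shift [ 0.1 -0.7  3.6] F [ 0.4 -0.2 -1.9] open 8.7
-165 [313.2 182.5] [328.1 205.7]
-33 [269.9 186.5] [365.1 191.3]
0 [259.1 187.5] [373.9 187.9]
```

View pics/c5.png

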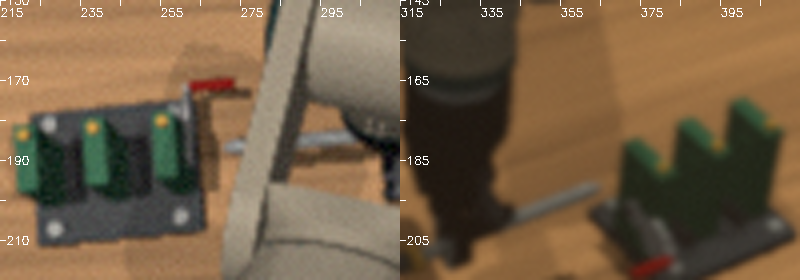

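```bash
python3 - <<'E'
from h import *
a=arm.snapshot("top");b=arm.snapshot("scene")
def line(s,x0,x1,A,B,thr):
    im=s["img"].astype(int);H=cv2.cvtColor(s["img"],cv2.COLOR_RGB2HSV).astype(int); pts=[]
    for u in range(x0,x1):
        vc=A[1]+(B[1]-A[1])*(u-A[0])/(B[0]-A[0]); vs=np.arange(int(vc)-7,int(vc)+9)
        w=np.clip(thr-H[vs,u,1],0,60).astype(float)
        if w.sum()>60: pts.append((u,(w*vs).sum()/w.sum(),w.sum()/60))
    return np.array(pts)
for n,s,x0,x1,sh in(("top",a,264,304,(0,0)),("scene",b,338,368,(1,.3))):
    A,B=proj(s,S(0,-165,0)),proj(s,S(0,-33,0))
    p=line(s,x0,x1,A,B,110)
    print(n,"u range",p[:,0].min(),p[:,0].max(),p[:,2].round(1).tolist())
    f=np.polyfit(p[4:-4,0],p[4:-4,1],1)
    for y in(-33,-60,-100,-130):
        q=proj(s,S(0,y,0))+sh; print("  y",y,"axis px",q.round(2),"shaft v",round(np.polyval(f,q[0]),2),"dv",round(np.polyval(f,q[0])-q[1],2))
print("px per mm: top x",(proj(a,S(1,-60,0))-proj(a,S(0,-60,0))),"scene x,z",(proj(b,S(1,-60,0))-proj(b,S(0,-60,0))),(proj(b,S(0,-60,1))-proj(b,S(0,-60,0))))
E
```

```text
top u range 264.0 303.0 [10.6, 2.2, 3.1, 3.6, 5.9, 10.0, 10.0, 12.2, 15.1, 15.4, 15.1, 15.4, 15.4, 15.0, 15.2, 15.5, 14.0, 12.0, 11.6, 9.5, 6.0, 4.4, 4.2, 4.4, 4.4, 4.3, 4.2, 4.3, 4.8, 4.7, 5.8, 8.6, 9.7, 9.8]
  y -33 axis px [269.89 186.52] shaft v 188.04 dv 1.52
  y -60 axis px [278.75 185.7 ] shaft v 186.4 dv 0.7
  y -100 axis px [291.88 184.49] shaft v 183.96 dv -0.53
  y -130 axis px [301.72 183.59] shaft v 182.14 dv -1.45
scene u range 338.0 367.0 [2.3, 2.4, 2.1, 1.6, 2.3, 3.0, 3.3, 3.4, 3.5, 3.2, 3.3, 3.4, 3.6, 3.6, 3.4, 3.4, 3.5, 3.4, 3.4, 3.4, 3.5, 3.5, 3.3, 3.4, 3.1, 3.0, 3.3, 3.6, 4.4, 4.0]
  y -33 axis px [366.12 191.64] shaft v 190.64 dv -1.01
  y -60 axis px [358.78 194.5 ] shaft v 193.23 dv -1.26
  y -100 axis px [347.7  198.81] shaft v 197.16 dv -1.66
  y -130 axis px [339.21 202.12] shaft v 200.16 dv -1.95
px per mm: top x [-0.02485106 -0.32235954] scene x,z [0.17913155 0.19272005] [ 0.02262744 -0.24143956]
```

```bash
cat >> h.py <<'E'
def cl(s,x0,x1,sh=(0,0),thr=100,half=5,ys=(-33,-120),z0=0):
    H=cv2.cvtColor(s["img"],cv2.COLOR_RGB2HSV).astype(int);A,B=proj(s,S(0,-165,z0))+sh,proj(s,S(0,-33,z0))+sh;p=[]
    for u in range(x0,x1):
        vc=A[1]+(B[1]-A[1])*(u-A[0])/(B[0]-A[0]); vs=np.arange(int(vc)-half,int(vc)+half+1)
        w=np.clip(thr-H[vs,u,1],0,50)/50.
        if w.sum()>1: p.append((u,(w*vs).sum()/w.sum(),w.sum()))
    p=np.array(p); f=np.polyfit(p[:,0],p[:,1],1); print(p.round(1).tolist()); 
    for y in ys:
        q=proj(s,S(0,y,z0))+sh; print("  y",y,"dv",round(np.polyval(f,q[0])-q[1],2))
E
python3 - <<'E'
from h import *
a=arm.snapshot("top");b=arm.snapshot("scene")
H=cv2.cvtColor(a["img"],cv2.COLOR_RGB2HSV)
print(H[182:192,266:276,1]);print(H[180:190,286:296,1])
cl(a,287,300,half=4); cl(b,344,363,(1,.3))
E
```

```text
[[119 125 122 120 128 115 122 124 119 126]
 [138 138 127 123 114 125 122 119 123 109]
 [124 120 125 124 127 111 111 101  73  76]
 [124 121 130 119 109  89  65  33   9  16]
 [116 127 123 112  93  35   8   2   6   6]
 [128 124 131 122 110  56  25  18  17  26]
 [131 116 114 140 116 110  94  98  80  58]
 [109 126 126 121 124 124 123 125 111  67]
 [128 134 129 120 124 123 125 133 107  60]
 [132 113 118 121 120 121 119 118  99  53]]
[[ 58  48  38  65 105 118 121 123 120 125]
 [ 52  45  50  59 102 125 130 123 118 119]
 [ 67  49  65  78  91 104 104 104  89  79]
 [ 62  47  64  55  38  32  31  25  18  16]
 [ 44  67  45  24   9   8   6   4   5   7]
 [ 49  49  38  30   6   4  10   4  10  15]
 [ 34  49  59  40  32  45  41  32  40  52]
 [ 71  47  74  93 102 107 115  97 100  95]
 [ 38  54  71 106 130 126 137 134 123 128]
 [ 53  53  95 139 135 138 138 120 132 141]]
[[287.0, 184.0, 8.6], [288.0, 183.6, 7.3], [289.0, 183.4, 6.0], [290.0, 184.4, 4.2], [291.0, 184.5, 4.0], [292.0, 184.5, 4.0], [293.0, 184.5, 4.1], [294.0, 184.4, 4.2], [295.0, 184.3, 4.5], [296.0, 184.1, 4.3], [297.0, 184.0, 4.1], [298.0, 183.9, 4.2], [299.0, 183.9, 4.1]]
  y -33 dv -2.64
  y -120 dv 0.29
[[344.0, 198.6, 3.0], [345.0, 198.3, 3.2], [346.0, 197.9, 3.2], [347.0, 197.6, 3.1], [348.0, 197.2, 3.3], [349.0, 196.6, 3.4], [350.0, 196.4, 3.4], [351.0, 196.0, 3.3], [352.0, 195.6, 3.2], [353.0, 195.3, 3.1], [354.0, 194.8, 3.2], [355.0, 194.6, 3.1], [356.0, 194.1, 3.0], [357.0, 193.7, 3.2], [358.0, 193.4, 3.2], [359.0, 192.8, 3.2], [360.0, 192.5, 3.1], [361.0, 192.2, 3.0], [362.0, 191.9, 2.7]]
  y -33 dv -1.39
  y -120 dv -1.62
```

```bash
python3 -m handwheel '[[[-0.0005,0,0.0035,0,0,0],[0,-0.012,0,0,0,0],[0,-0.012,0,0,0,0],[0,-0.006,0,0,0,0],[0,-0.004,0,0,0,0],[0,-0.004,0,0,0,0],[0,-0.004,0,0,0,0],[0,0,0,0,0,0]]]';  python3 - <<'E'
from h import *
o=arm.get_obs();print(toS(o["ee_pos"]-[0,0,54]),o["contact_force"],o["torque"])
a=arm.snapshot("top");b=arm.snapshot("scene")
cv2.imwrite("pics/c6.png",np.hstack([crop(a,235,150,80,60,5),crop(b,335,155,80,60,5)]))
E
```

```text
clock: 12.98
ee_pos: [546.7, -50.8, 138.8]
tool_rot: [0.999, 0.032, 0.001, -0.0]
contact_force: [2.3, 0.2, -2.4]
opening: 9.2
[-5.94630943e-02 -1.22741144e+02 -2.23345469e-01] [ 2.30070817  0.24285057 -2.43946359] [ 0.04816909 -0.4588995  -0.3760409 ]
```

View pics/c6.png

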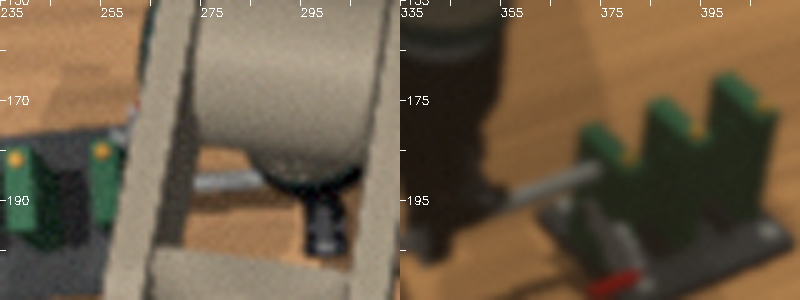

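Scene: the shank now reaches the first block's face at (372,188), at the bore. The +x force shows the tip bearing on the −x side, so I shift +x a little and watch the force.

```bash
cat > f.py <<'E'
from h import *
o=arm.get_obs();R=Ro.from_quat(o["tool_rot"]);print("grasp S",toS(o["ee_pos"]+R.apply([0,0,54])).round(1),"F",o["contact_force"].round(1),"T",o["torque"].round(2),"open",round(o["opening"],1),"clk",round(o["clock"],2))
E
python3 -m handwheel '[[[0.001,0,0,0,0,0],[0,0,0,0,0,0]]]' >/dev/null; python3 f.py;  python3 -m handwheel '[[[0.001,0,0,0,0,0],[0,0,0,0,0,0]]]'>/dev/null; python3 f.py
```

```text
grasp S [   0.4 -122.8   -0.8] F [ 1.5 -0.5 -3.3] T [ 0.11 -0.19 -0.24] open 9.0 clk 13.32
grasp S [   1.4 -122.9   -0.8] F [ 0.2  0.8 -1.8] T [-0.   -0.09 -0.07] open 8.8 clk 13.57
```

```bash
python3 -m handwheel '[[[0.0003,-0.006,0,0,0,0],[0,-0.006,0,0,0,0],[0,-0.006,0,0,0,0],[0,0,0,0,0,0]]]'>/dev/null; python3 f.py;python3 -m handwheel '[[[0,-0.006,0,0,0,0],[0,-0.006,0,0,0,0],[0,0,0,0,0,0]]]' >/dev/null; python3 f.py
```

```text
grasp S [   2.  -103.9   -0.5] F [ 2.1  0.3 -1.6] T [ 0.41 -0.35 -0.24] open 8.9 clk 14.07
grasp S [  2.  -92.1  -0.5] F [ 2.8  2.5 -1.1] T [ 0.47 -0.41 -0.27] open 8.8 clk 14.45
```

```bash
python3 -m handwheel '[[[0.0015,0,-0.0005,0,0,-0.7],[0,0,0,0,0,0]]]'>/dev/null; python3 f.py;python3 -m handwheel '[[[0,-0.005,0,0,0,0],[0,-0.005,0,0,0,0],[0,-0.005,0,0,0,0],[0,0,0,0,0,0]]]' >/dev/null; python3 f.py
```

```text
grasp S [  3.2 -92.8  -0.3] F [ 1.4  1.6 -2.3] T [ 0.3  -0.27 -0.18] open 9.1 clk 14.7
grasp S [  3.2 -77.2  -0. ] F [ 3.   1.5 -1.5] T [ 0.38 -0.39 -0.23] open 9.0 clk 15.2
```

```bash
python3 -m handwheel '[[[0.0012,0,0,0,0,0],[0,0,0,0,0,0]]]'>/dev/null; python3 f.py;python3 -m handwheel '[[[0,0,0,0,0,-0.7],[0,0,0,0,0,0]]]' >/dev/null; python3 f.py
```

```text
grasp S [  4.1 -77.8  -0.3] F [ 0.2  1.3 -1.5] T [ 0.2  -0.09 -0.03] open 8.8 clk 15.45
grasp S [  4.5 -77.9  -0. ] F [ 1.7  1.6 -2.9] T [ 0.31 -0.36 -0.17] open 9.1 clk 15.7
```

```bash
python3 -m handwheel '[[[0,0,0,0,0,0.5],[0.0003,-0.006,0,0,0,0],[0.0003,-0.006,0,0,0,0],[0.0003,-0.006,0,0,0,0],[0,0,0,0,0,0]]]'>/dev/null; python3 f.py;python3 -m handwheel '[[[0.0003,-0.006,0,0,0,0],[0.0003,-0.006,0,0,0,0],[0,0,0,0,0,0]]]' >/dev/null; python3 f.py
```

```text
grasp S [  4.8 -59.1  -0.2] F [ 0.8  0.9 -1.5] T [0.16 0.04 0.04] open 9.2 clk 16.32
grasp S [  5.4 -47.2  -0.1] F [-0.8  0.6 -2.4] T [ 0.19  0.03 -0.03] open 9.1 clk 16.7
```

```bash
python3 -m handwheel '[[[0.0001,-0.005,0,0,0,0],[0.0001,-0.005,0,0,0,0],[0.0001,-0.004,0,0,0,0],[0,0,0,0,0,0]]]'>/dev/null; python3 f.py;python3 -m handwheel '[[[0.0001,-0.005,0,0,0,0],[0.0001,-0.005,0,0,0,0],[0,0,0,0,0,0]]]' >/dev/null; python3 f.py
```

```text
grasp S [  5.4 -33.3  -0. ] F [-0.3  0.2  0.4] T [ 0.27  0.16 -0.01] open 8.6 clk 17.2
grasp S [  5.5 -23.2   0.1] F [-2.  -0.3  2. ] T [0.16 0.26 0.02] open 9.0 clk 17.57
```

```bash
python3 -m handwheel '[[[0,0,0,0,0,0],[0,0,0,0,0,0],[0,0,0,0,0,0],[0,0,-0.03,0,0,0],[0,0.02,-0.04,0,0,0],[0,0.04,-0.02,0,0,0],[0,0.055,0,0,0,0],[0,0.055,0,0,0,0],[0,0,0,0,0,0]]]' 0.045; python3 f.py; python3 - <<'E'
from h import *
a=arm.snapshot("top");b=arm.snapshot("scene")
cv2.imwrite("pics/c7.png",np.hstack([crop(a,215,150,100,80,4),crop(b,315,155,100,80,4)]))
E
```

```text
clock: 18.7
ee_pos: [559.3, -124.6, 228.7]
tool_rot: [0.999, 0.038, -0.0, 0.0]
contact_force: [-0.7, 0.7, 0.5]
opening: 45.0
grasp S [   7.8 -197.2   89.7] F [-0.7  0.7  0.5] T [ 0.03 -0.03 -0.  ] open 45.0 clk 18.7
```

View pics/c7.png

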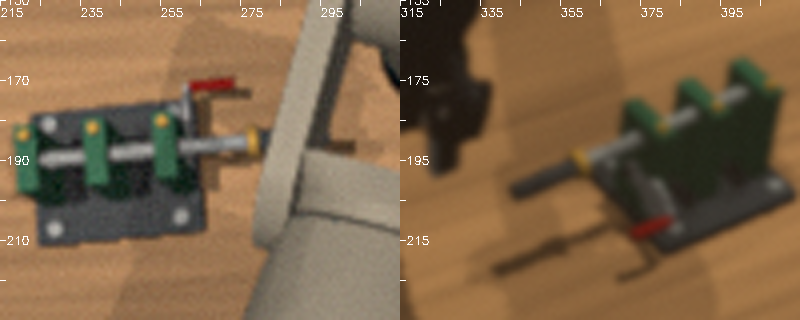

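The shaft sits in all three blocks: in the top view it runs from (222,190) to the brass collar at (277,185); in the scene view the collar is at (360,195) and the tail end at (343,203). Next I locate the tail for regrasping.

```bash
python3 - <<'E'
from h import *
a=arm.snapshot("top");b=arm.snapshot("scene")
for p in((223,189.7),(246.5,187.8),(262,186.3),(270,185.5),(276.5,184.9),(279.5,184.7)): print(p,"S",toS(onz(a,*p,85)).round(1))
H=cv2.cvtColor(a["img"],cv2.COLOR_RGB2HSV).astype(int)
for u in(264,268,272,275,277,279,281): print(u,H[180:191,u,0].tolist(),H[180:191,u,1].tolist(),H[180:191,u,2].tolist())
for p in((360,195.5),(343.5,203)): print("scene",toS(onz(b,p[0]-1,p[1]-.3,85)).round(1))
X,e=tri(a,(277.5,185),b,(359.5,195.2));print("collar",toS(X).round(1),e)
E
```

```text
(223, 189.7) S [  3.5 109.6   0. ]
(246.5, 187.8) S [ 2.7 38.1  0. ]
(262, 186.3) S [ 2.9 -9.2  0. ]
(270, 185.5) S [  3.1 -33.6   0. ]
(276.5, 184.9) S [  3.1 -53.4   0. ]
(279.5, 184.7) S [  2.9 -62.5   0. ]
264 [15, 12, 13, 12, 0, 60, 21, 165, 45, 5, 9] [100, 71, 109, 76, 16, 6, 12, 9, 18, 68, 40] [56, 61, 56, 57, 78, 126, 143, 116, 58, 45, 45]
268 [14, 14, 16, 14, 14, 40, 0, 15, 11, 12, 13] [119, 120, 131, 108, 39, 6, 4, 15, 65, 124, 126] [161, 176, 173, 134, 110, 121, 120, 105, 74, 82, 97]
272 [14, 14, 14, 13, 11, 20, 24, 16, 14, 14, 12] [119, 119, 125, 96, 28, 5, 9, 53, 118, 132, 114] [163, 165, 172, 164, 148, 156, 139, 124, 119, 89, 92]
275 [14, 14, 14, 14, 30, 45, 30, 11, 16, 16, 16] [123, 119, 119, 74, 11, 3, 6, 60, 120, 129, 129] [164, 161, 150, 138, 140, 154, 133, 106, 81, 81, 103]
277 [14, 17, 18, 18, 19, 18, 18, 18, 17, 15, 16] [129, 139, 164, 158, 154, 147, 135, 151, 168, 129, 135] [158, 145, 165, 182, 192, 192, 182, 152, 111, 97, 106]
279 [13, 15, 17, 18, 19, 18, 19, 19, 17, 14, 14] [117, 127, 132, 129, 130, 137, 140, 150, 142, 104, 88] [161, 139, 110, 113, 129, 132, 126, 119, 115, 108, 130]
281 [14, 15, 15, 16, 18, 17, 19, 20, 21, 19, 20] [122, 112, 71, 32, 44, 37, 43, 45, 50, 48, 48] [159, 150, 118, 104, 116, 138, 160, 163, 167, 174, 174]
scene [  5.6 -59.2   0. ]
scene [   9.5 -120.7   -0. ]
collar [  3.3 -55.9  -3.4] 0.3113265830181574
```

```bash
python3 - <<'E'
from h import *
go(S(3.2,-88,-1.5),3.7,54)
E
```

```text
clk 18.9 turn [-0.  0.  1.] world d [-11.9 104.3 -91.3] tool shift [  -5.1 -104.8   91.3] F [ 0.7 -0.3 -0.3] open 44.6
```

```bash
python3 -m handwheel '[[[0,0,0,0,0,1.0],[-0.0025,-0.052,0,0,0,0],[-0.0026,-0.0528,0,0,0,0],[0,0,0.035,0,0,0],[0,0,0.03,0,0,0],[0,0,0.018,0,0,0],[0,0,0.0083,0,0,0],[0,0,0,0,0,0]]]' 0.045; python3 f.py; python3 -m handwheel '[[[0,0,0,0,0,0],[0,0,0,0,0,0],[0,0,0,0,0,0],[0,0,0,0,0,0],[0,0,0,0,0,0]]]' 0 40; python3 f.py
```

```text
clock: 19.9
ee_pos: [548.0, -16.9, 137.8]
tool_rot: [0.999, 0.032, 0.0, -0.0]
contact_force: [-0.2, 0.4, -0.2]
opening: 44.9
grasp S [  3.4 -89.   -1.2] F [-0.2  0.4 -0.2] T [0.02 0.04 0.01] open 44.9 clk 19.9
clock: 20.52
ee_pos: [548.3, -17.0, 138.3]
tool_rot: [0.999, 0.032, 0.001, 0.0]
contact_force: [2.2, -0.3, 3.3]
opening: 13.6
grasp S [  3.8 -89.2  -0.7] F [ 2.2 -0.3  3.3] T [-0.11 -0.38 -0.08] open 13.6 clk 20.52
```

```bash
python3 -m handwheel '[[[0.0005,0,-0.0005,0,0,0],[0,-0.006,0,0,0,0],[0,-0.006,0,0,0,0],[0,-0.006,0,0,0,0],[0,0,0,0,0,0]]]' - 60 >/dev/null; python3 f.py; python3 -m handwheel '[[[0,-0.006,0,0,0,0],[0,-0.006,0,0,0,0],[0,-0.006,0,0,0,0],[0,0,0,0,0,0]]]'>/dev/null; python3 f.py
```

```text
grasp S [  4.8 -75.1   1.5] F [ -1.  -17.9  12.9] T [-2.88  0.02  0.14] open 13.3 clk 21.15
grasp S [  5.  -57.3   2.3] F [ -2.6 -18.8  17.1] T [-3.09  0.35  0.14] open 13.3 clk 21.65
```

```bash
python3 -m handwheel '[[[0,0,-0.002,0,0,0],[0,0,0,0,0,0]]]' >/dev/null; python3 f.py; python3 -m handwheel '[[[0,0,-0.002,0,0,0],[0,0,0,0,0,0]]]'>/dev/null; python3 f.py; python3 - <<'E'
from h import *
a=arm.snapshot("top");b=arm.snapshot("scene")
cv2.imwrite("pics/c8.png",np.hstack([crop(a,215,150,100,80,4),crop(b,315,155,100,80,4)]))
E
```

```text
grasp S [  4.4 -55.6   2.5] F [  0.2 -11.2   9.3] T [-1.96 -0.07  0.06] open 13.2 clk 21.9
grasp S [  3.7 -53.9   3. ] F [ 1.3 -6.2  3. ] T [-1.12 -0.21 -0.03] open 13.0 clk 22.15
```

View pics/c8.png

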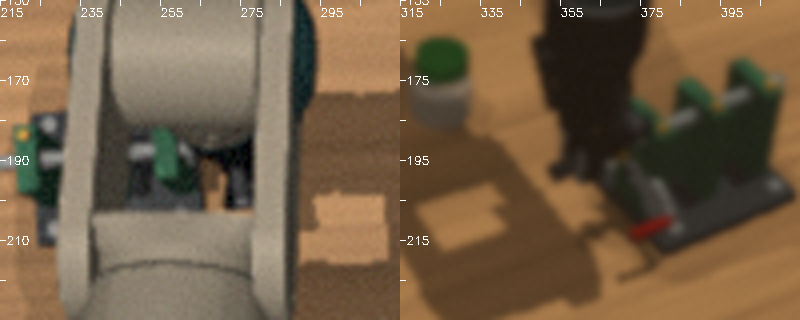

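Top: the tip now emerges beyond block 3 at (215,191), and raising the grip relieved the load. About 17 mm remain.

```bash
python3 -m handwheel '[[[0,0,-0.001,0,0,0],[0,-0.004,0,0,0,0],[0,-0.004,0,0,0,0],[0,0,0,0,0,0]]]' >/dev/null; python3 f.py; python3 -m handwheel '[[[0,-0.003,0,0,0,0],[0,-0.003,0,0,0,0],[0,0,0,0,0,0]]]'>/dev/null; python3 f.py
```

```text
grasp S [  3.5 -44.1   3.7] F [ 1.4  1.  -2.5] T [-0.12 -0.25 -0.08] open 13.2 clk 22.75
grasp S [  3.6 -38.5   3.9] F [ 0.2  0.9 -2.3] T [-0.11 -0.05 -0.03] open 13.2 clk 23.12
```

```bash
python3 -m handwheel '[[[0,-0.002,0,0,0,0],[0,-0.002,0,0,0,0],[0,0,0,0,0,0]]]' >/dev/null; python3 f.py; python3 -m handwheel '[[[0,-0.002,0,0,0,0],[0,0,0,0,0,0]]]'>/dev/null; python3 f.py
```

```text
grasp S [  3.7 -36.9   4.1] F [ 0.6 -9.3 -2.3] T [-1.72 -0.04  0.01] open 12.8 clk 23.5
grasp S [  3.7 -36.7   4.2] F [  0.8 -18.   -2. ] T [-2.99 -0.08  0.14] open 13.3 clk 23.75
```

The collar has seated: motion stops at grasp y −36.8 mm (−37 expected) while the force rises to 18 N. I release, retreat and check.

```bash
python3 -m handwheel '[[[0,0,0,0,0,0],[0,0,0,0,0,0],[0,0,0,0,0,0],[0,0,-0.03,0,0,0],[0,0,-0.05,0,0,0],[0,0.04,-0.05,0,0,0],[0,0.06,-0.02,0,0,0],[0,0.06,0,0,0,0],[0,0.06,0,0,0,0],[0,0.03,0,0,0,0],[0,0,0,0,0,0]]]' 0.045; python3 f.py; python3 - <<'E'
from h import *
a=arm.snapshot("top");b=arm.snapshot("scene")
cv2.imwrite("pics/c9.png",np.vstack([np.hstack([crop(a,205,155,80,60,5),crop(b,345,155,80,60,5)]),cv2.resize(np.hstack([a["img"],b["img"]])[:,:,::-1],(800,250))]))
H=cv2.cvtColor(a["img"],cv2.COLOR_RGB2HSV).astype(int)
for v in (184,185,186,187,188): print(v,[f"{h}/{s}/{w}" for h,s,w in H[v,254:284]])
for y in(0,-8,-63,160): print(y,proj(a,S(3,y,0)).round(1))
E
```

```text
clock: 25.12
ee_pos: [560.3, -210.5, 291.2]
tool_rot: [1.0, 0.03, -0.0, -0.0]
contact_force: [0.4, 0.3, 0.2]
opening: 45.0
grasp S [   3.2 -283.   152.2] F [0.4 0.3 0.2] T [-0.01 -0.02 -0.05] open 45.0 clk 25.12
184 ['69/102/112', '74/105/107', '74/110/111', '75/123/106', '45/74/97', '20/151/150', '19/165/175', '18/157/148', '16/71/83', '100/25/61', '162/20/64', '173/16/62', '30/12/65', '90/8/63', '90/8/63', '173/14/72', '15/24/64', '105/8/64', '120/4/64', '120/20/65', '114/22/59', '110/29/52', '105/16/64', '140/12/62', '120/29/62', '10/12/65', '15/105/100', '13/129/150', '14/118/162', '14/115/166']
185 ['72/108/109', '73/107/114', '71/111/110', '73/121/105', '37/73/108', '19/164/174', '19/162/201', '19/158/166', '18/62/90', '103/26/68', '128/14/74', '68/14/71', '110/11/70', '100/11/72', '100/11/68', '138/17/74', '113/14/75', '105/20/78', '66/18/71', '83/14/74', '110/11/71', '80/12/66', '90/9/60', '102/19/67', '70/11/68', '60/4/64', '15/108/102', '14/123/153', '14/122/159', '14/123/166']
186 ['70/97/110', '73/108/111', '73/102/112', '76/116/108', '41/75/102', '19/152/171', '19/164/20
[... 436 characters left out ...]
0/12/64', '103/26/69', '0/0/64', '135/8/65', '120/4/58', '68/17/60', '20/14/56', '20/14/54', '140/16/48', '173/23/44', '0/15/51', '0/19/53', '13/40/58', '8/35/59', '15/61/59', '15/51/50', '13/108/66', '15/132/95', '14/118/110', '15/119/118']
188 ['70/95/110', '71/105/112', '72/106/111', '74/115/111', '71/93/104', '22/136/109', '18/167/171', '19/167/174', '17/146/94', '90/28/46', '90/17/44', '3/41/56', '14/48/58', '15/50/61', '15/76/54', '13/77/60', '16/98/57', '9/78/62', '11/88/58', '18/113/61', '13/117/63', '17/146/68', '14/128/68', '15/129/73', '13/114/76', '14/113/79', '11/108/78', '12/127/86', '13/124/97', '13/119/103']
0 [259.  186.5]
-8 [261.6 186.3]
-63 [279.7 184.6]
160 [206.5 191.4]
```

View pics/c9.png

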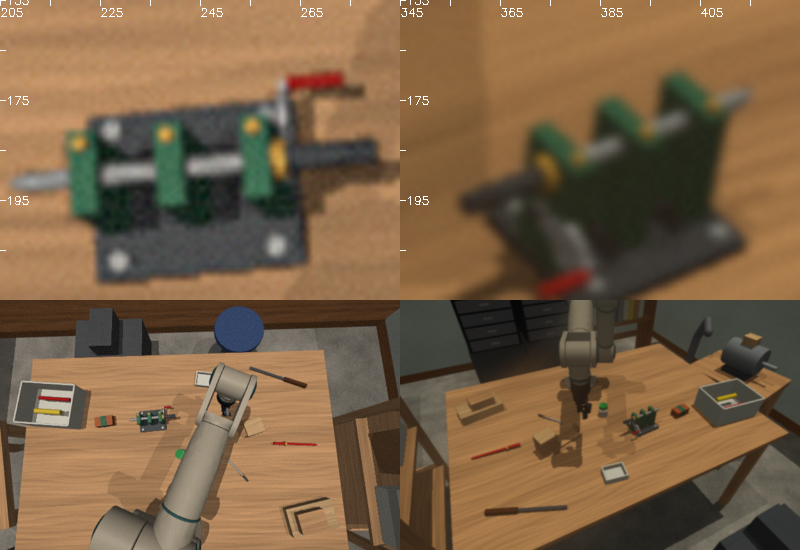

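The brass collar (u 258.5–262) lies against the first block's face, the tail ends at u≈280 (279.7 expected when seated), and the tip shows beyond block 3 at (206,191). The knob at (268,171) shows the cover still open, and the jar, stone and tray look undisturbed. I'm handing in.

```bash
python3 -c "
from cell import arm
print(arm.get_obs()['clock']);print(arm.finish_job())"
```

```text
25.225
the job is handed in; nothing more can be done
None
```

I swung the dust cover fully aside, then drew the shaft out and threaded it through all three bearing blocks. I let go of it in the blocks, took it again by the tail and pushed it until the brass collar met the first block. The job was handed in at about 25 s of the 67 s allowed.

**Last checks:**
- **Collar:** the push stopped 0.2 mm from where I had worked out it should, with the force rising to 18 N. In the last top picture the collar touches the first block, the tail ends where it should (column 280, 279.7 expected), and the tip shows beyond the third block.
- **Cover:** measured at about 1.72 rad after I pushed it, close to its stop at 1.75. It looked unchanged in the last picture.
- **Jar, stone and tray:** they look unmoved in the last pictures; I did not measure them again.
- **Robot:** clear of everything, with contact force about zero.

**Disagreements:**
- My first estimate of the port was about 3 mm off sideways; I corrected it from the contact forces while threading.
- When I first pushed on the tail, the force reached about 25 N because the shaft sagged. Raising the grip about 5 mm cleared it.
- The finger opening read about 3 mm less than the shaft's true diameter, but the grip held.

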